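Reset the tripped heater controller through its shuttered well

TASK

One of the two heater controllers on the bench has tripped and shows a red lamp. With a fingertip, slide its blue shutter fully open, reach down into the well and press the sunken yellow reset key down to its stop for about a second, then let it come up and push the shutter fully shut again. Pick nothing up, leave the green-lamp controller's shutter and key alone, and do not disturb the bottle, jar or tin.

Things in the scene. Friction and masses are not known exactly. Their poses are not given: they have to be found in the camera images.
- tripped: fixed bench controller with the red lamp: pale grey box 160 (x) x 190 (y) x 80 high, dark blue foot band; its top deck is at 80. Origin: centre of the underside; z up; the robot's side is -x at yaw 0. On the back strip of the deck (x = +58, y = -60) stands the red dome lamp, 26 across and 16 high, with a flat dark display beside it. Two thin rails, 3 high, flank the shutter at x = +-33.5.
- tripped_well (a point): centre of the square mouth of the key well, in the deck at x = 0, y = -40, z = 80 of the red-lamp controller. Well 48 x 48 mm, sides along the controller's x and y, 30 deep, dark inside. Axes as the controller's.
- tripped_shutter (a joint): slide of the blue shutter of the red-lamp controller, m: 0 = shut over the well, 0.072 = fully open, moved along the controller's +y, clear of the well (the shutter's near edge is then 41 from the well's centre). Starts shut or up to 12 mm ajar. Stays where left; about 2 N moves it; hard stop at each end.
- tripped_cup (a point): centre of the finger cup's floor on the shutter of the red-lamp controller; moves with the shutter. Shutter: blue plate 62 x 62 x 3 lying on the deck, with a raised rim 5 thick and 9 high round its edge, so that it forms a cup 52 x 52 inside with a pale floor 83 above the bench and a rim top at 92. A fingertip in the cup can push the rim either way. Axes as the controller's.
- tripped_key (a joint): travel of the sunken reset key of the red-lamp controller, m: 0 = up, 0.006 = fully down. Spring-loaded: starts to move at about 1.4 N and takes 4.5 N to reach its stop; returns when let go.
- tripped_keytop (a point): centre of the top of that round yellow key, 26 across, in the middle of the well; its top is 62 above the bench when up, 18 below the deck, and 24 below when fully down.
- healthy: fixed bench controller with the green lamp: pale grey box 160 (x) x 190 (y) x 80 high, dark blue foot band; its top deck is at 80. Origin: centre of the underside; z up; the robot's side is -x at yaw 0. On the back strip of the deck (x = +58, y = -60) stands the green dome lamp, 26 across and 16 high, with a flat dark display beside it. Two thin rails, 3 high, flank the shutter at x = +-33.5.
- healthy_well (a point): centre of the square mouth of the key well, in the deck at x = 0, y = -40, z = 80 of the green-lamp controller. Well 48 x 48 mm, sides along the controller's x and y, 30 deep, dark inside. Axes as the controller's.
- healthy_shutter (a joint): slide of the blue shutter of the green-lamp controller, m: 0 = shut over the well, 0.072 = fully open, moved along the controller's +y, clear of the well (the shutter's near edge is then 41 from the well's centre). Starts shut or up to 12 mm ajar. Stays where left; about 2 N moves it; hard stop at each end.
- healthy_cup (a point): centre of the finger cup's floor on the shutter of the green-lamp controller; moves with the shutter. Shutter: blue plate 62 x 62 x 3 lying on the deck, with a raised rim 5 thick and 9 high round its edge, so that it forms a cup 52 x 52 inside with a pale floor 83 above the bench and a rim top at 92. A fingertip in the cup can push the rim either way. Axes as the controller's.
- healthy_key (a joint): travel of the sunken reset key of the green-lamp controller, m: 0 = up, 0.006 = fully down. Spring-loaded: starts to move at about 1.4 N and takes 4.5 N to reach its stop; returns when let go.
- healthy_keytop (a point): centre of the top of that round yellow key, 26 across, in the middle of the well; its top is 62 above the bench when up, 18 below the deck, and 24 below when fully down.
- oil: bystander: loose amber glass sample bottle with a dark cap, 54 across, 125 high; origin at the centre of its underside, z up. About 0.2 kg
- jar: bystander: loose small clear jar with a white cap, 42 across, 55 high, between the controllers; origin at the centre of its underside, z up. About 0.1 kg
- tin: bystander: loose metal tin with a paper label, 64 across, 85 high; origin at the centre of its underside, z up. About 0.25 kg

How it is judged:
By the outcome, as a careful person would: the job done as asked, in the order asked, and still so for the second after the job is handed in, with the robot touching nothing.
It also fails if it takes over 48 s, if anything falls off the work surface, if the arm or the gripper's body presses on something with over 40 N, if the wrist force passes 120 N, or if a joint passes its speed limit or range.

ROBOT

A 6-joint arm with a two-finger parallel gripper is mounted at the origin on the work surface. World frame = base frame: x ahead of the robot, y to its left, z up, the work surface at z = 0. Lengths are in m, angles in rad, forces in N, time in s.
With the tool pointing down it reaches from about 0.4 to 0.825 m from the base axis. Payload 7 kg.
Tool frame: the origin (TCP) lies at the centre of the arm's flange, where the gripper is bolted on; the fingertips stand 178 mm ahead of it and the grasp point (between the pads) lies 159 mm ahead of it; z points along the fingers, y is the direction in which the jaws open and shut (so a half turn about z gives the same grasp; the last joint's range is limited). The gripper opens to 88 mm and grips with 3 to 60 N. Pads are 19 mm wide; open, the fingers measure 130 mm over their backs; the gripper's body (78 mm by 193 mm) begins 47 mm behind the grasp point.
Start: joints at [-1.053, 0.359, 0.012, 0, -1.224, -0.288], TCP at [0.154, -0.657, 0.405] pointing down, gripper open.
Joint ranges: [-3.07, 3.07], [-1.43, 2.12], [-1.02, 1.25], [-3.03, 1.67], [-3.05, -0], [-3.03, 3.03]. Speed limits (rad/s): [2.39, 2.39, 3.01, 3.14, 3.14, 3.14].

INTERFACE

Orientations are given as [roll, pitch, yaw] about the fixed x, y, z axes, in that order (R = Rz(yaw) Ry(pitch) Rx(roll)).
In Python, from station import * gives the robot as it stands.
- The arm moves only by the tool send_rows, never from a script. Its argument "motion" is a list of rows, each an object with "offset": the shift along the tool's x, y, z in cm, a list of three; "turn": the turn about the tool's z in degrees. In form: [{"offset": [x, y, z], "turn": turn}, ...]. A call has 1 to 8 rows; each row is the pose to reach, as a shift and turn from the pose commanded when the call began, along the tool's axes at that moment; what a row does not reach only later rows make up. A row lasts 1/10 s, in which the tool goes at most 50 mm and 8.59 degrees, less where a joint would pass 70% of its speed; a pose out of reach is approached as far as the arm can. A call with a gripper value outside its range is refused whole. "hand" is the opening, from -1 (shut) to 1 (fully open), set as the call begins (left out, the last holds). The fingers move at their own pace and stop on an object; "squeeze" is the grip in N (left out, the last holds). Time passes only in rows, so rows that repeat a pose let the fingers close. It gives the time, the measured TCP pose, the force and the opening at its end, in the units of the state.
- get_state(): the state, without advancing time (a new reading comes with each control period).
- grab_frame(name): name is "scene" or "top" or "wrist"; returns a dict with "frame" (384x512x3 uint8, blue, green, red), "range_z" (384x512 float32, m along the optical axis (not along the pixel's ray), 0 where there is no reading), "vertical_fov" (degrees; the focal length in pixels is half the picture's height over the tangent of half this angle, whatever the lens; pixels are square), "cx", "cy" (the principal point, pixels), "cam_to_world" (4x4, takes a point from camera to world coordinates). Camera axes: x right, y up, looking along -z (the intrinsics and any distortion apply to the point x, -y, -z); pixel columns grow to the right and rows downward; lengths in m; the calibration is good to about 2 mm. The wrist camera is an equidistant fisheye: a pixel r from the principal point sees the ray r / f radians off the axis. A picture is of the moment at which its call begins.
- job_done(): hands the job in, once; it reports no verdict.
The state is a dict: "t": time; "q": joint angles; "qd": joint speeds; "joint_efforts": joint torques, N m; "eef_pos": TCP position; "ee_rot": TCP orientation; "force": force on the tool from outside, world axes, zero at the start; "moment": the same for the moment, N m; "width": finger opening in m.
Only numpy, scipy, OpenCV 4.12 (cv2) and the standard library are available. Lean on these libraries where they do the work, as an engineer would, in place of code of your own. Each camera call takes 0.05 s, during which the arm holds its last target. There are 200 camera calls.

## Working session

There is one attempt and no reset: what is moved stays moved. The work goes in short steps, Python scripts to look and compute and a tool call to move; the robot and the scene stay as the last step left them, time stands still between calls to the robot, and variables do not carry over. Pictures are saved under pics/ and viewed, about 8 in all and at most 12, crops included, and the job is handed in when it is done.

Besides the shell and the picture viewer there is one more tool, called after ">>>" in YAML: its name, and indented under it one key for each argument. send_rows: Moves the arm, as the interface text tells. Its arguments: {"type":"object","properties":{"motion":{"type":"array"},"hand":{"type":"number"},"squeeze":{"type":"number"}},"required":["motion"]}

```bash
mkdir -p pics; ls
cat > h.py <<'E'
from station import *
import numpy as np, cv2
def save(n,name):
    g=grab_frame(n); cv2.imwrite(f'pics/{name}.png',g['frame']); np.savez(f'pics/{name}.npz',**g); return g
def rays(g,uv):
    uv=np.atleast_2d(np.array(uv,float)); f=192/np.tan(np.radians(float(g['vertical_fov']))/2)
    return np.c_[(uv[:,0]-g['cx'])/f,-(uv[:,1]-g['cy'])/f,-np.ones(len(uv))]
def cloud(g):
    v,u=np.mgrid[:384,:512]; r=rays(g,np.c_[u.ravel(),v.ravel()])*g['range_z'].reshape(-1,1)
    T=g['cam_to_world']; return (r@T[:3,:3].T+T[:3,3]).reshape(384,512,3)
E
python3 - <<'E'
from h import *
s=get_state(); print(s)
for n in('top','scene'):
    g=save(n,n); print(n,g['vertical_fov'],g['cx'],g['cy'],g['cam_to_world'].round(3).tolist())
a=np.hstack([cv2.imread('pics/top.png'),cv2.imread('pics/scene.png')]);cv2.imwrite('pics/both.png',cv2.resize(a,(800,300),interpolation=cv2.INTER_AREA))
E
```

```text
pics
{'t': 0.0, 'q': array([-1.05292795e+00,  3.59350164e-01,  1.10932040e-02, -3.57770289e-04,
       -1.22409069e+00, -2.88066778e-01]), 'qd': array([ 0.0005374 ,  0.00035811, -0.0001169 , -0.00024382,  0.00053825,
       -0.00178534]), 'joint_efforts': array([ 1.02368849e-03, -5.82727182e+01,  2.93052775e+01,  6.99730530e+00,
        6.86197905e-03, -2.02287520e-04]), 'eef_pos': array([ 0.15369099, -0.6570748 ,  0.40375978]), 'ee_rot': array([ 3.14000969e+00, -1.18299239e-04, -2.91191279e+00]), 'force': array([0.33356995, 0.78529575, 0.62263248]), 'moment': array([ 0.03460315,  0.00936341, -0.0580528 ]), 'width': 0.08748400229565619}
top 51.253703450221835 252.73009112763276 197.32923054842422 [[-0.019, 0.981, -0.193, 0.489], [-0.999, -0.012, 0.037, 0.0], [0.034, 0.194, 0.98, 0.858], [0.0, 0.0, 0.0, 1.0]]
scene 55.29384710770364 256.30347957278025 193.35976332345163 [[-0.311, -0.689, 0.655, 1.218], [0.95, -0.228, 0.212, 0.18], [0.003, 0.688, 0.726, 0.721], [0.0, 0.0, 0.0, 1.0]]
```

View pics/top.png

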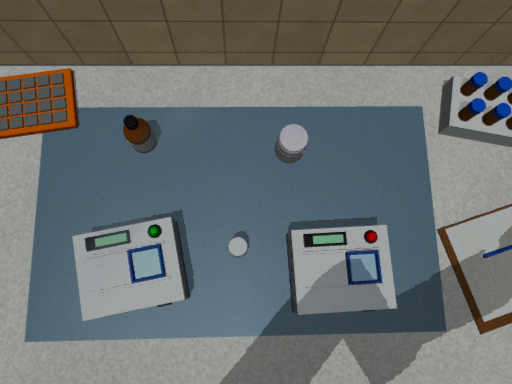

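The top view shows the tripped (red-lamp) controller at right: lamp at about (371,237), shutter at about (364,267). The green-lamp one is at left, with the jar between them at (238,246). The tin is at (293,138) and the bottle at (140,132).

Run:
```python
from h import *
g=dict(np.load('pics/top.npz')); P=cloud(g); im=g['frame'].astype(int); b,gr,r=im[...,0],im[...,1],im[...,2]
sub=np.zeros((384,512),bool); sub[215:325,280:410]=1
deck=sub&(P[...,2]>.07)&(P[...,2]<.1)
def rect(m,z=None):
    v,u=np.nonzero(m)
    if z is None: p=P[m][:,:2]
    else:
        T=g['cam_to_world']; d=rays(g,np.c_[u,v])@T[:3,:3].T; p=(T[:3,3]+d*((z-T[2,3])/d[:,2])[:,None])[:,:2]
    c,s,a=cv2.minAreaRect((p*1000).astype(np.float32)); return np.round(c,1),np.round(s,1),round(a,2),len(p)
print('deck',rect(deck), rect(deck,.08), np.median(P[deck][:,2]))
blue=sub&(b>r+50)&(b>gr+40)&(b>80)
n,l,st,ce=cv2.connectedComponentsWithStats(blue.astype(np.uint8)); i=1+np.argmax(st[1:,4]); print(st[i],ce[i])
print('shutter',rect(l==i,.092),rect(l==i))
red=sub&(r>120)&(gr<60)&(b<60); print('lamp',rect(red,.088), rect(red))
for n,(u,v) in dict(oil=(131,122),jar=(238,245),tin=(293,133)).items(): print(n,P[v,u].round(3))
```

```text
deck (array([ 500.5, -199.7]), array([160.2, 190.7]), 2.38, 8269) (array([ 500.5, -199. ]), array([160. , 191.5]), 2.36, 8269) 0.08093034382323339
[347 250  35  33 144] [367.59722222 258.96527778]
shutter (array([ 502.5, -237.5]), array([60.3, 60.9]), 2.13, 144) (array([ 511.1, -135.8]), array([269.6,  59.9]), 86.7, 144)
lamp (array([ 560.2, -258.3]), array([14.2, 13.6]), 89.07, 52) (array([ 559.7, -256.1]), array([14.6, 14. ]), 80.56, 52)
oil [0.783 0.203 0.126]
jar [0.551 0.001 0.056]
tin [ 0.774 -0.114  0.084]
```

Run:
```python
import cv2
a=cv2.imread('pics/top.png')[215:325,280:410]; b=cv2.imread('pics/scene.png')
cv2.imwrite('pics/c1.png',cv2.resize(b,None,fx=1.5,fy=1.5))
```

```text
(no output)
```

View pics/c1.png

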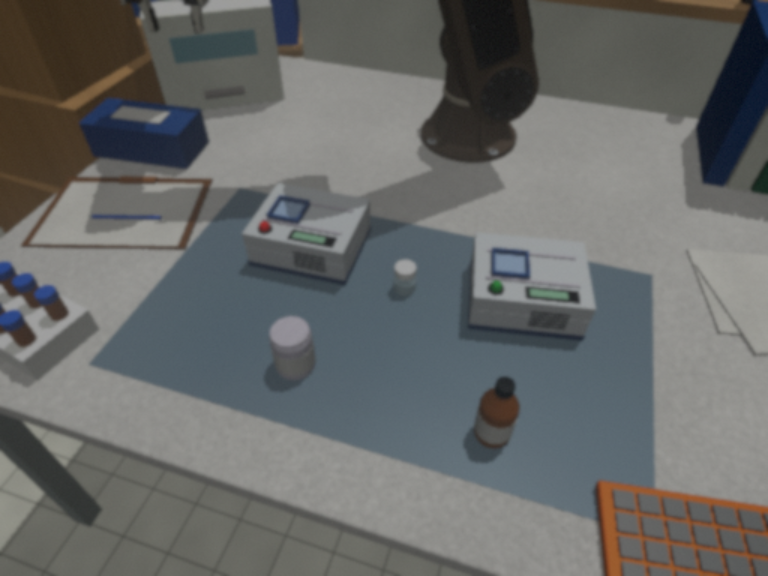

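>>> send_rows:
  motion:
    - {"offset": [-3.2, 2.8, 0], "turn": -7}
    - {"offset": [-6.4, 5.6, 0], "turn": -14}
    - {"offset": [-9.6, 8.4, 0], "turn": -21}
    - {"offset": [-12.8, 11.2, 0], "turn": -28}
    - {"offset": [-16, 14, 0], "turn": -35}
    - {"offset": [-19.2, 17, 0], "turn": -42}
    - {"offset": [-22.4, 19.8, 0], "turn": -49}
    - {"offset": [-25.6, 22.6, 0], "turn": -56}

```text
t: 0.9
eef_pos: [0.3521, -0.3772, 0.4045]
ee_rot: [3.141, 0.0, -1.929]
force: [0.8, -0.8, 0.4]
width: 0.0877
```

```bash
cat >> h.py <<'E'
YAW=np.radians(2.35); C=np.array([.5005,-.1994])
def ctl(p): c,s=np.cos(YAW),np.sin(YAW); return C+np.array([[c,-s],[s,c]])@np.array(p)
def go(xy_finger,ztip,off=.0543):
    """offset (cm) and turn to bring the far finger tip centre to controller xy (m) and tip z"""
    from scipy.spatial.transform import Rotation as Ro
    s=get_state(); R=Ro.from_euler('xyz',s['ee_rot']).as_matrix()
    t=np.r_[ctl(np.array(xy_finger)-[off,0]),ztip+.178]
    dpsi=(YAW-np.pi/2-s['ee_rot'][2]+np.pi)%(2*np.pi)-np.pi
    print('t',round(s['t'],2),'tcp',s['eef_pos'].round(4),'rpy',np.degrees(s['ee_rot']).round(2),'F',s['force'].round(1),'w',round(s['width'],4))
    print('offset cm',(R.T@(t-s['eef_pos'])*100).round(2),'turn',round(-np.degrees(dpsi),2))
E
python3 -c "
from h import *
go((0,-.038),.15)"
```

```text
t 0.9 tcp [ 0.3521 -0.3772  0.4045] rpy [ 1.7999e+02  1.0000e-02 -1.1055e+02] F [ 0.8 -0.8  0.4] w 0.0877
offset cm [-16.25  -4.13   7.65] turn -22.9
```

>>> send_rows:
  motion:
    - {"offset": [-4, -1, 2], "turn": -6}
    - {"offset": [-8, -2, 4], "turn": -12}
    - {"offset": [-12, -3, 6], "turn": -18}
    - {"offset": [-16.2, -4.1, 7.6], "turn": -22.9}
    - {"offset": [-16.2, -4.1, 7.6], "turn": -22.9}
    - {"offset": [-16.2, -4.1, 7.6], "turn": -22.9}

```text
t: 1.5
eef_pos: [0.4478, -0.2411, 0.328]
ee_rot: [3.14, 0.0, -1.533]
force: [0.3, -1.1, 0.3]
width: 0.088
```

```bash
python3 -c "
from h import *
go((0,-.038),.15)
g=save('wrist','w1'); print(g['vertical_fov'],g['cx'],g['cy'],g['cam_to_world'].round(3).tolist())
cv2.imwrite('pics/w1b.png',cv2.resize(g['frame'],None,fx=1.5,fy=1.5))
g=save('top','t2')
"
```

```text
t 1.5 tcp [ 0.4478 -0.2411  0.328 ] rpy [ 1.7991e+02  2.0000e-02 -8.7820e+01] F [ 0.3 -1.1  0.3] w 0.088
offset cm [-0.15 -0.    0.  ] turn -0.17
65.70646984690485 259.55153334697957 190.80966484398326 [[-0.999, 0.036, 0.012, 0.452], [-0.037, -0.968, -0.249, -0.308], [0.003, -0.25, 0.968, 0.308], [0.0, 0.0, 0.0, 1.0]]
```

View pics/w1b.png

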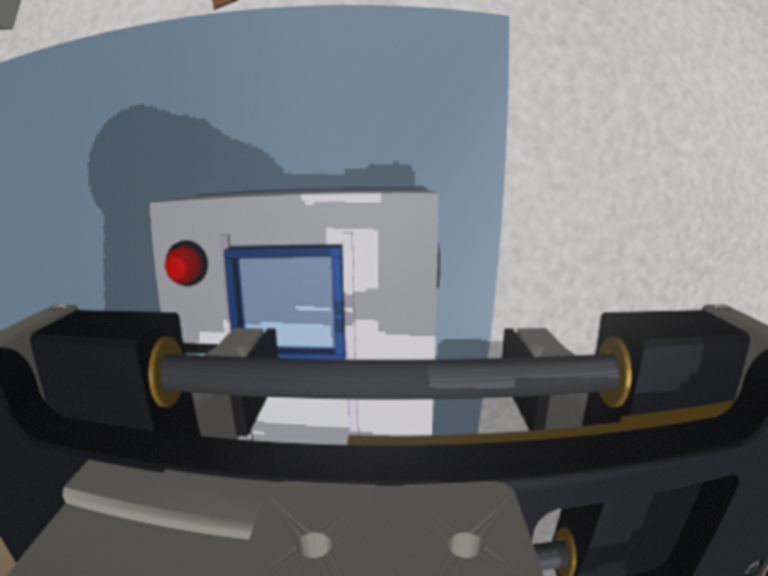

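The wrist view (1.5x) shows the red lamp at (185,263) and the shutter cup at about (230–345, 245–355). The left finger (+x side) sits above it, and the right finger clears the box. Next I check the cup position from the fisheye view.

```bash
cat >> h.py <<'E'
def fish(g,uv,z):
    uv=np.atleast_2d(np.array(uv,float)); f=192/np.tan(np.radians(float(g['vertical_fov']))/2)
    d=uv-[float(g['cx']),float(g['cy'])]; r=np.hypot(*d.T)+1e-9; th=r/f
    ray=np.c_[d[:,0]/r*np.sin(th),-d[:,1]/r*np.sin(th),-np.cos(th)]; T=g['cam_to_world']; w=ray@T[:3,:3].T
    return (T[:3,3]+w*((z-T[2,3])/w[:,2])[:,None])[:,:2]
def toctl(p): c,s=np.cos(YAW),np.sin(YAW); return (np.atleast_2d(p)-C)@np.array([[c,-s],[s,c]])
E
python3 - <<'E'
from h import *
g=dict(np.load('pics/w1.npz'))
im=g['frame'].astype(int); b,gr,r=im[...,0],im[...,1],im[...,2]
print('rim corners ctl mm',(toctl(fish(g,np.array([[228,248],[342,246],[346,355]])/1.5,.092))*1000).round(1).tolist())
red=(r>120)&(gr<60)&(b<60); v,u=np.nonzero(red); print('lamp',(toctl(fish(g,[[u.mean(),v.mean()]],.088))*1000).round(1), 'expect 58 -60')
print('box -y corners',(toctl(fish(g,np.array([[151,203],[437,193]])/1.5,.08))*1000).round(1).tolist(),'expect +-80,-95')
t=dict(np.load('pics/t2.npz')); f=t['frame']; cv2.imwrite('pics/t2c.png',cv2.resize(f[190:340,250:430],None,fx=4,fy=4))
E
```

```text
rim corners ctl mm [[29.1, -71.2], [-30.2, -71.1], [-30.5, -13.3]]
lamp [[ 61.3 -62.5]] expect 58 -60
box -y corners [[80.1, -96.3], [-77.9, -96.5]] expect +-80,-95
```

View pics/t2c.png

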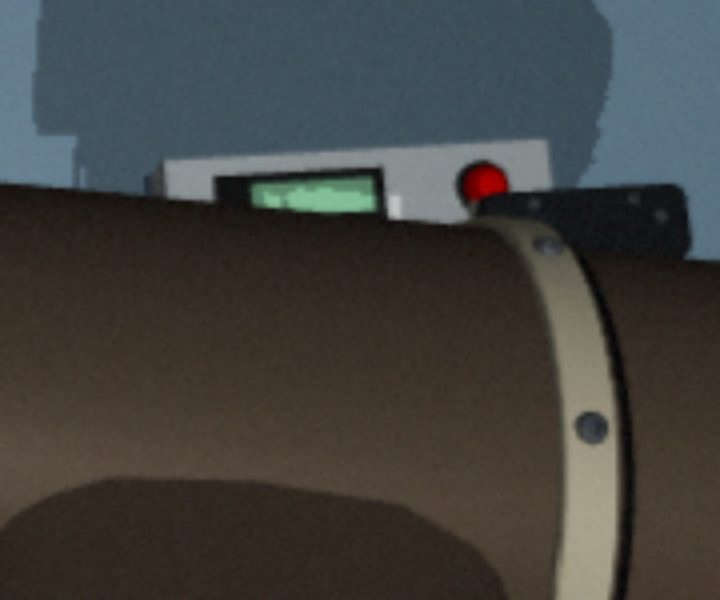

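>>> send_rows:
  motion:
    - {"offset": [0, 0, 3], "turn": -0.2}
    - {"offset": [0, 0, 5], "turn": -0.2}
    - {"offset": [0, 0, 6], "turn": -0.2}
    - {"offset": [0, 0, 6.3], "turn": -0.2}
    - {"offset": [0, 0, 6.3], "turn": -0.2}
    - {"offset": [0, 0, 6.3], "turn": -0.2}

```text
t: 2.2
eef_pos: [0.4478, -0.2424, 0.2666]
ee_rot: [-3.14, -0.0, -1.532]
force: [-0.0, 0.1, -0.2]
width: 0.0876
```

```bash
python3 -c "
from h import *
go((0,-.038),.087)
go((0,.049),.087)
g=save('wrist','w2'); 
cv2.imwrite('pics/w2b.png',cv2.resize(g['frame'][130:320,80:400],None,fx=2.4,fy=2.4))
"
```

```text
t 2.2 tcp [ 0.4478 -0.2424  0.2666] rpy [-1.7991e+02 -3.0000e-02 -8.7750e+01] F [-0.   0.1 -0.2] w 0.0876
offset cm [-0.28 -0.01  0.16] turn -0.1
t 2.2 tcp [ 0.4478 -0.2424  0.2666] rpy [-1.7991e+02 -3.0000e-02 -8.7750e+01] F [-0.   0.1 -0.2] w 0.0876
offset cm [-8.98  0.    0.16] turn -0.1
```

View pics/w2b.png

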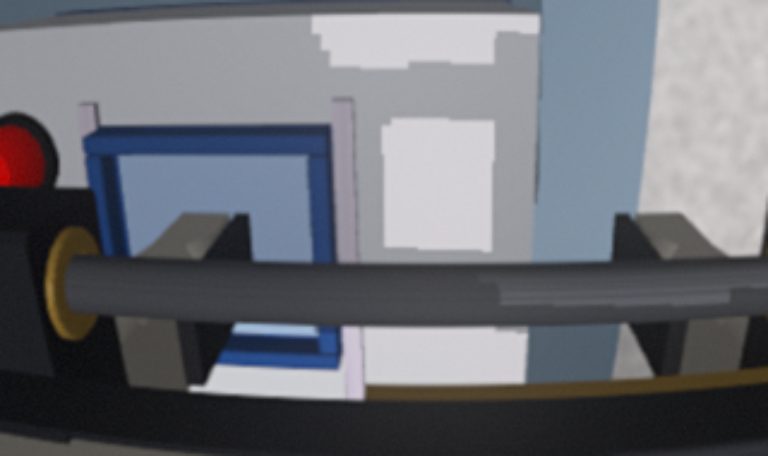

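The left finger is inside the blue rim, with the cup interior at crop x 115–315. The right finger hangs clear of the box. Next: push the shutter open along +y (tool -x).

>>> send_rows:
  motion:
    - {"offset": [-0.5, 0, 0.15], "turn": 0}
    - {"offset": [-1.2, 0, 0.2], "turn": 0}
    - {"offset": [-1.8, 0, 0.2], "turn": 0}
    - {"offset": [-2.6, 0, 0.2], "turn": 0}
    - {"offset": [-3.4, 0, 0.2], "turn": 0}
    - {"offset": [-4.2, 0, 0.2], "turn": 0}
    - {"offset": [-5, 0, 0.2], "turn": 0}
    - {"offset": [-5, 0, 0.2], "turn": 0}

```text
t: 3.05
eef_pos: [0.4455, -0.1911, 0.2637]
ee_rot: [-3.141, 0.0, -1.53]
force: [0.4, 0.1, 0.3]
width: 0.0878
```

```bash
python3 -c "
from h import *
go((0,.049),.087)
"
```

```text
t 3.05 tcp [ 0.4455 -0.1911  0.2637] rpy [-1.7999e+02  2.0000e-02 -8.7670e+01] F [0.4 0.1 0.3] w 0.0878
offset cm [-3.84 -0.03 -0.12] turn -0.02
```

>>> send_rows:
  motion:
    - {"offset": [-0.8, 0, 0], "turn": 0}
    - {"offset": [-1.6, 0, 0], "turn": 0}
    - {"offset": [-2.4, 0, 0], "turn": 0}
    - {"offset": [-3, 0, 0], "turn": 0}
    - {"offset": [-3.4, 0, 0], "turn": 0}
    - {"offset": [-3.7, 0, 0], "turn": 0}
    - {"offset": [-3.9, 0, 0], "turn": 0}

```text
t: 3.75
eef_pos: [0.444, -0.1545, 0.2639]
ee_rot: [3.141, -0.003, -1.532]
force: [4.0, -31.8, -6.0]
width: 0.0874
```

```bash
python3 -c "
from h import *
go((0,.049),.087)
g=save('wrist','w3'); 
cv2.imwrite('pics/w3b.png',cv2.resize(g['frame'][100:320,80:400],None,fx=2.4,fy=2.4))
"
```

```text
t 3.75 tcp [ 0.444  -0.1545  0.2639] rpy [179.96  -0.19 -87.76] F [  4.  -31.8  -6. ] w 0.0874
offset cm [-0.18 -0.03 -0.11] turn -0.11
```

View pics/w3b.png

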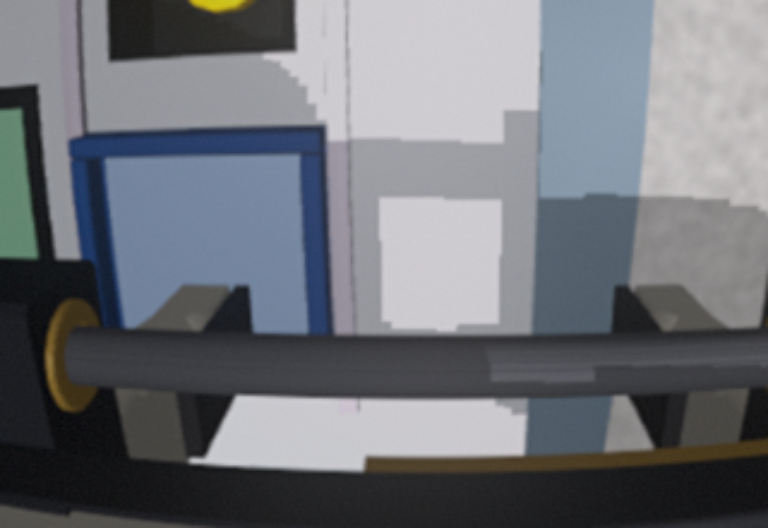

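The shutter is at its open stop with 32 N against it. The well and the yellow key are uncovered, at crop top (200,0). Back off and rise, then move over the well.

>>> send_rows:
  motion:
    - {"offset": [0.8, 0, 0], "turn": 0}
    - {"offset": [1, 0, -1], "turn": 0}
    - {"offset": [1, 0, -4], "turn": 0}
    - {"offset": [3, 0, -5], "turn": 0}
    - {"offset": [6, 0, -5], "turn": 0}
    - {"offset": [8.6, 0, -5], "turn": 0}
    - {"offset": [8.6, 0, -5], "turn": 0}
    - {"offset": [8.6, 0, -5], "turn": 0}

```text
t: 4.6
eef_pos: [0.4472, -0.2392, 0.314]
ee_rot: [-3.141, 0.0, -1.533]
force: [0.0, 0.4, -0.2]
width: 0.0876
```

```bash
python3 -c "
from h import *
go((0,-.041),.1)
g=save('wrist','w4'); 
im=g['frame'].astype(int); b,gr,r=im[...,0],im[...,1],im[...,2]
y=(r>120)&(gr>100)&(b<80); v,u=np.nonzero(y); print(len(u),u.min(),u.max(),v.min(),v.max())
print('key vis ctl',(toctl(fish(g,[[u.min(),v.mean()],[u.max(),v.mean()],[u.mean(),v.min()]],.062))*1000).round(1).tolist())
cv2.imwrite('pics/w4b.png',cv2.resize(g['frame'][100:320,80:400],None,fx=2.4,fy=2.4))
"
```

```text
t 4.6 tcp [ 0.4472 -0.2392  0.314 ] rpy [-1.7999e+02  2.0000e-02 -8.7810e+01] F [ 0.   0.4 -0.2] w 0.0876
offset cm [ 0.34 -0.05  3.6 ] turn -0.16
759 100 420 179 383
key vis ctl [[90.6, -34.0], [-198.7, -32.9], [-9.2, -54.6]]
```

View pics/w4b.png

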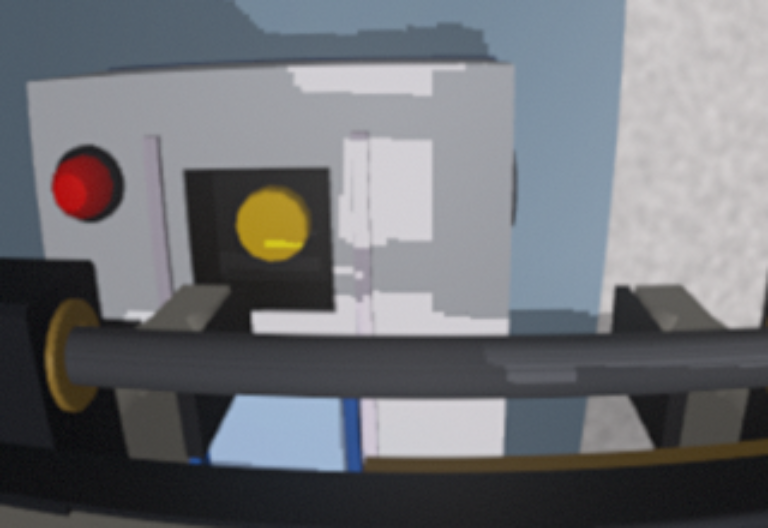

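The well's corners show at (185,170), (330,168) and (335,312) in the crop, and the key's centre at about (272,224).

```bash
python3 -c "
from h import *
g=dict(np.load('pics/w4.npz'))
f=lambda p,z:(toctl(fish(g,np.array(p)/2.4+[80,100],z))*1000).round(1).tolist()
print('well',f([[185,170],[330,168],[335,312]],.08),'expect 24,-64;-24,-64;-24,-16')
print('key',f([[272,224],[236,224],[309,224]],.062), 'lamp',f([[88,184]],.088))
print('cup-ish rail',f([[513,63],[28,83]],.08))
"
```

```text
well [[24.4, -65.2], [-22.6, -65.1], [-22.3, -17.8]] expect 24,-64;-24,-64;-24,-16
key [[0.8, -42.6], [13.7, -42.6], [-12.1, -42.6]] lamp [[55.9, -62.8]]
cup-ish rail [[-78.2, -96.9], [80.7, -96.2]]
```

>>> send_rows:
  motion:
    - {"offset": [0.3, -0.1, 0], "turn": -0.2}
    - {"offset": [0.3, -0.1, 2.5], "turn": -0.2}
    - {"offset": [0.3, -0.1, 5], "turn": -0.2}
    - {"offset": [0.3, -0.1, 6.5], "turn": -0.2}
    - {"offset": [0.3, -0.1, 7], "turn": -0.2}
    - {"offset": [0.3, -0.1, 7], "turn": -0.2}

```text
t: 5.25
eef_pos: [0.4485, -0.2416, 0.2434]
ee_rot: [3.14, 0.0, -1.527]
force: [0.5, -0.0, 0.2]
width: 0.0878
```

```bash
python3 -c "
from h import *
go((0.0005,-.041),.0555)"
```

```text
t 5.25 tcp [ 0.4485 -0.2416  0.2434] rpy [ 1.7993e+02  1.0000e-02 -8.7480e+01] F [ 0.5 -0.   0.2] w 0.0878
offset cm [0.1  0.02 0.99] turn 0.17
```

>>> send_rows:
  motion:
    - {"offset": [0.1, 0, 0.3], "turn": 0}
    - {"offset": [0.1, 0, 0.6], "turn": 0}
    - {"offset": [0.1, 0, 0.8], "turn": 0}
    - {"offset": [0.1, 0, 0.9], "turn": 0}
    - {"offset": [0.1, 0, 1.0], "turn": 0}
    - {"offset": [0.1, 0, 1.0], "turn": 0}

```text
t: 5.85
eef_pos: [0.4491, -0.2431, 0.2343]
ee_rot: [-3.14, -0.0, -1.527]
force: [1.0, 1.3, 5.2]
width: 0.0875
```

```bash
python3 -c "
from h import *
go((0.0005,-.041),.0555)"
```

```text
t 5.85 tcp [ 0.4491 -0.2431  0.2343] rpy [-1.7989e+02 -3.0000e-02 -8.7510e+01] F [1.  1.3 5.2] w 0.0875
offset cm [-0.05  0.07  0.08] turn 0.14
```

>>> send_rows:
  motion:
    - {"offset": [0, 0, 0.1], "turn": 0}
    - {"offset": [0, 0, 0.1], "turn": 0}
    - {"offset": [0, 0, 0.1], "turn": 0}
    - {"offset": [0, 0, 0.1], "turn": 0}

```text
t: 6.25
eef_pos: [0.4491, -0.2431, 0.234]
ee_rot: [-3.139, -0.001, -1.527]
force: [-1.8, 3.0, 13.0]
width: 0.0876
```

>>> send_rows:
  motion:
    - {"offset": [0, 0, 0], "turn": 0}
    - {"offset": [0, 0, 0], "turn": 0}
    - {"offset": [0, 0, 0], "turn": 0}
    - {"offset": [0, 0, 0], "turn": 0}
    - {"offset": [0, 0, 0], "turn": 0}
    - {"offset": [0, 0, 0], "turn": 0}
    - {"offset": [0, 0, 0], "turn": 0}

```text
t: 6.95
eef_pos: [0.4491, -0.2431, 0.234]
ee_rot: [-3.139, -0.001, -1.527]
force: [-0.3, 3.0, 13.2]
width: 0.0876
```

>>> send_rows:
  motion:
    - {"offset": [0, 0, -1], "turn": 0}
    - {"offset": [0, 0, -3], "turn": 0}
    - {"offset": [0, 0, -6], "turn": 0}
    - {"offset": [0, 0, -8], "turn": 0}
    - {"offset": [0, 0, -8], "turn": 0}
    - {"offset": [0, 0, -8], "turn": 0}

```text
t: 7.55
eef_pos: [0.448, -0.243, 0.3127]
ee_rot: [3.142, 0.0, -1.528]
force: [0.1, -0.7, -0.6]
width: 0.0879
```

```bash
python3 -c "
from h import *
go((0.000,.032),.14)
g=save('wrist','w5'); 
cv2.imwrite('pics/w5b.png',cv2.resize(g['frame'][100:320,80:400],None,fx=2.4,fy=2.4))
"
```

```text
t 7.55 tcp [ 0.448  -0.243   0.3127] rpy [ 1.800e+02  2.000e-02 -8.756e+01] F [ 0.1 -0.7 -0.6] w 0.0879
offset cm [-7.34 -0.01 -0.52] turn 0.09
```

View pics/w5b.png

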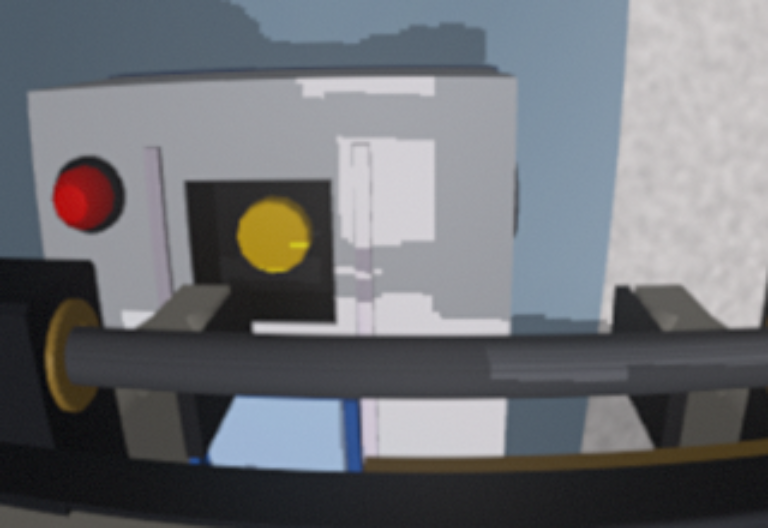

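The key is back up at (274,235), as before pressing. Now go into the cup and push the shutter shut.

>>> send_rows:
  motion:
    - {"offset": [-3, 0, 0], "turn": 0}
    - {"offset": [-6, 0, 0], "turn": 0}
    - {"offset": [-7.2, 0, 0], "turn": 0.1}
    - {"offset": [-7.2, 0, 1], "turn": 0.1}
    - {"offset": [-7.2, 0, 3], "turn": 0.1}
    - {"offset": [-7.2, 0, 4.4], "turn": 0.1}
    - {"offset": [-7.2, 0, 4.8], "turn": 0.1}
    - {"offset": [-7.2, 0, 4.8], "turn": 0.1}

```text
t: 8.4
eef_pos: [0.4451, -0.1715, 0.2635]
ee_rot: [3.139, -0.0, -1.53]
force: [0.3, 0.3, -0.1]
width: 0.0874
```

```bash
python3 -c "
from h import *
go((0,-.058),.0865)"
```

```text
t 8.4 tcp [ 0.4451 -0.1715  0.2635] rpy [179.85  -0.   -87.66] F [ 0.3  0.3 -0.1] w 0.0874
offset cm [ 8.81  0.01 -0.09] turn -0.01
```

>>> send_rows:
  motion:
    - {"offset": [0.6, 0, 0], "turn": 0}
    - {"offset": [1.2, 0, 0], "turn": 0}
    - {"offset": [1.8, 0, 0], "turn": 0}
    - {"offset": [2.6, 0, 0], "turn": 0}
    - {"offset": [3.4, 0, 0], "turn": 0}
    - {"offset": [4.2, 0, 0], "turn": 0}
    - {"offset": [5, 0, 0], "turn": 0}
    - {"offset": [5.8, 0, 0], "turn": 0}

```text
t: 9.2
eef_pos: [0.4481, -0.2298, 0.2649]
ee_rot: [-3.141, -0.0, -1.529]
force: [0.2, 2.8, 3.3]
width: 0.0875
```

```bash
python3 -c "
from h import *
go((0,-.058),.0865)"
```

```text
t 9.2 tcp [ 0.4481 -0.2298  0.2649] rpy [-1.7995e+02 -1.0000e-02 -8.7630e+01] F [0.2 2.8 3.3] w 0.0875
offset cm [2.98 0.07 0.04] turn 0.02
```

>>> send_rows:
  motion:
    - {"offset": [0.7, 0, 0], "turn": 0}
    - {"offset": [1.4, 0, 0], "turn": 0}
    - {"offset": [2, 0, 0], "turn": 0}
    - {"offset": [2.4, 0, 0], "turn": 0}
    - {"offset": [2.7, 0, 0], "turn": 0}
    - {"offset": [2.9, 0, 0], "turn": 0}
    - {"offset": [2.9, 0, 0], "turn": 0}

```text
t: 9.9
eef_pos: [0.4487, -0.2582, 0.2644]
ee_rot: [3.141, 0.0, -1.53]
force: [0.6, 0.4, -0.2]
width: 0.088
```

```bash
python3 -c "
from h import *
go((0,-.058),.0865)"
```

```text
t 9.9 tcp [ 0.4487 -0.2582  0.2644] rpy [ 1.7995e+02  1.0000e-02 -8.7650e+01] F [ 0.6  0.4 -0.2] w 0.088
offset cm [ 0.14  0.01 -0.01] turn -0.0
```

Not at the stop yet, so I keep nudging until the force rises.

>>> send_rows:
  motion:
    - {"offset": [0.1, 0, 0], "turn": 0}
    - {"offset": [0.2, 0, 0], "turn": 0}
    - {"offset": [0.2, 0, 0], "turn": 0}
    - {"offset": [0.2, 0, 0], "turn": 0}

```text
t: 10.3
eef_pos: [0.4487, -0.2592, 0.2643]
ee_rot: [3.141, 0.001, -1.529]
force: [1.1, 8.1, 1.3]
width: 0.088
```

>>> send_rows:
  motion:
    - {"offset": [0.1, 0, 0], "turn": 0}
    - {"offset": [0.15, 0, 0], "turn": 0}
    - {"offset": [0.15, 0, 0], "turn": 0}

```text
t: 10.6
eef_pos: [0.4487, -0.2599, 0.2642]
ee_rot: [3.141, 0.003, -1.529]
force: [-0.4, 16.1, 3.9]
width: 0.0875
```

Steady at 16 N, and the finger travelled 104.9 mm between the two stops against 105 expected (72+52-19), so it is shut. Back off and lift.

>>> send_rows:
  motion:
    - {"offset": [-0.8, 0, 0], "turn": 0}
    - {"offset": [-1.2, 0, 0], "turn": 0}
    - {"offset": [-1.2, 0, -2], "turn": 0}
    - {"offset": [-1.2, 0, -5], "turn": 0}
    - {"offset": [-1.2, 0, -8], "turn": 0}
    - {"offset": [-1.2, 0, -8], "turn": 0}
    - {"offset": [-1.2, 0, -8], "turn": 0}

```text
t: 11.3
eef_pos: [0.4485, -0.2495, 0.3452]
ee_rot: [-3.14, -0.0, -1.53]
force: [0.2, -0.5, -0.5]
width: 0.0874
```

```bash
python3 -c "
from h import *
go((0,-.040),.15)
g=save('wrist','w6'); s=save('scene','s6')
a=np.hstack([g['frame'][100:320,80:400],s['frame'][90:310,70:390]])
cv2.imwrite('pics/w6b.png',cv2.resize(a,(800,275)))
t0=np.load('pics/scene.npz')['frame']; d=np.abs(t0.astype(int)-s['frame']).max(2)
for n,(u,v) in dict(jar=(270,184),tin=(194,232),oil=(332,277),healthy=(341,176)).items(): print(n,d[v-12:v+12,u-12:u+12].mean().round(1))
"
```

```text
t 11.3 tcp [ 0.4485 -0.2495  0.3452] rpy [-1.7991e+02 -2.0000e-02 -8.7650e+01] F [ 0.2 -0.5 -0.5] w 0.0874
offset cm [-0.8   0.03  1.72] turn 0.0
jar 2.9
tin 3.0
oil 2.6
healthy 3.4
```

View pics/w6b.png

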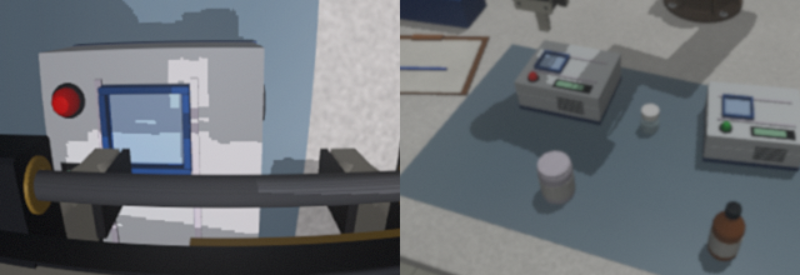

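```bash
python3 -c "
from h import *
print(job_done())"
```

```text
the job is handed in; nothing more can be done
None
```

I reset the red-lamp controller in the order you asked and handed the job in. The arm's clock read about 11.3 s at my last check, against the 48 s limit. One check is unexplained: the lamp still shows red after the reset. The task doesn't say it should change, so I did not act on it.

With one finger of the open gripper I did the following:
- **Opened the shutter:** pushed it to its open stop, where the force reached about 32 N. The well was fully uncovered in the wrist view.
- **Pressed the key:** held it down for about 1.1 s. The fingertip was 56 mm above the bench, which is the fully-down height. The force held steady at about 13 N, well above the 4.5 N the spring needs. The next picture showed the key back up.
- **Shut the shutter:** pushed it back to its shut stop, steady at about 16 N. The finger travelled 104.9 mm between the two stops, against 105 mm expected.

**Last checks:** the last pictures show the well covered and the gripper lifted clear with no contact force. The jar, tin, bottle and green-lamp controller look unchanged from the first scene image.

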